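# Reset the tripped breaker and shut the cover

## Task

One of the four breakers on the power distributor has tripped: its toggle stands midway, while the others are fully up or fully down. With a fingertip, push that toggle all the way down to off to re-cock it, then all the way up to on, and then push the open clear cover over until it is fully shut over the breakers. Leave the other three breakers as they are and do not disturb the things lying on and around the distributor.

Things in the scene. Friction and masses are not known exactly. Their poses are not given: they have to be found in the camera images.
- distributor: Black power distributor, fixed on the table: 340 mm deep (its x), 400 mm wide (its y). Origin: on its underside, mid-width, 180 mm behind its front face. x points away from the robot (turned at most 20 degrees), z up. On top, from the robot's side: a flat ledge at height 166 mm (x -180 to -97), the sloping breaker panel (x -97 to +30), a flat deck at height 212 mm (x +30 to +160).
- panel_foot (a point): Middle of the breaker panel's lower edge, on its surface (distributor's axes). From here the panel climbs 135 mm away from the robot to the cover's hinge, at 0.35 rad to the table: in the distributor's axes up the slope = (cos 0.35, 0, sin 0.35), off the panel = (-sin 0.35, 0, cos 0.35).
- breaker_a: Three-pole breaker, a white block 53 mm wide, one of four side by side (54 mm pitch, order varies) on the sloping panel. Origin: middle of its toggle's axis, 75 mm down the slope from the panel's upper edge and 2 mm off the panel; axes as the distributor's, not tilted. The white face is 4 mm further off the panel than this origin. The tripped one: its toggle starts midway.
- toggle_a (a joint): Black toggle bar, 46 mm wide, 7 mm thick, tip 22 mm from its axis. 0 rad = midway, square to the panel; +0.5 = fully up, on (leaning up the slope, away from the robot); -0.5 = fully down, off (leaning down the slope). Stays where it is left; 2 to 6 N on it moves it, with a hard stop at each end. It belongs to breaker_a. The tripped one: its toggle starts midway.
- breaker_b: Three-pole breaker, a white block 53 mm wide, one of four side by side (54 mm pitch, order varies) on the sloping panel. Origin: middle of its toggle's axis, 75 mm down the slope from the panel's upper edge and 2 mm off the panel; axes as the distributor's, not tilted. The white face is 4 mm further off the panel than this origin. This one is on.
- toggle_b (a joint): Black toggle bar, 46 mm wide, 7 mm thick, tip 22 mm from its axis. 0 rad = midway, square to the panel; +0.5 = fully up, on (leaning up the slope, away from the robot); -0.5 = fully down, off (leaning down the slope). Stays where it is left; 2 to 6 N on it moves it, with a hard stop at each end. It belongs to breaker_b. This one is on.
- breaker_c: Three-pole breaker, a white block 53 mm wide, one of four side by side (54 mm pitch, order varies) on the sloping panel. Origin: middle of its toggle's axis, 75 mm down the slope from the panel's upper edge and 2 mm off the panel; axes as the distributor's, not tilted. The white face is 4 mm further off the panel than this origin. This one is on.
- toggle_c (a joint): Black toggle bar, 46 mm wide, 7 mm thick, tip 22 mm from its axis. 0 rad = midway, square to the panel; +0.5 = fully up, on (leaning up the slope, away from the robot); -0.5 = fully down, off (leaning down the slope). Stays where it is left; 2 to 6 N on it moves it, with a hard stop at each end. It belongs to breaker_c. This one is on.
- breaker_d: Three-pole breaker, a white block 53 mm wide, one of four side by side (54 mm pitch, order varies) on the sloping panel. Origin: middle of its toggle's axis, 75 mm down the slope from the panel's upper edge and 2 mm off the panel; axes as the distributor's, not tilted. The white face is 4 mm further off the panel than this origin. This one is switched off and stays off.
- toggle_d (a joint): Black toggle bar, 46 mm wide, 7 mm thick, tip 22 mm from its axis. 0 rad = midway, square to the panel; +0.5 = fully up, on (leaning up the slope, away from the robot); -0.5 = fully down, off (leaning down the slope). Stays where it is left; 2 to 6 N on it moves it, with a hard stop at each end. It belongs to breaker_d. This one is switched off and stays off.
- cover (a joint): Clear cover with a black rim over the breakers, 255 mm wide, 28 mm deep side walls, hinged along the panel's upper edge. 0 rad = fully shut (hard stop); starts standing open at 1.75 to 2.15 (about upright; stop at 2.25). A stiff hinge: it stays where it is left; 1 to 3 N at its free edge turns it.
- cover_edge (a point): Middle of the black rim at the cover's free edge, about on its outer face: 119 mm along the cover from the hinge axis and 31 mm square to that (31 mm off the panel side when shut). With the cover open this outer face looks away from the robot. A thumb tab, 70 mm wide, reaches 18 mm beyond this point.
- cover_hinge (a point): Middle of the cover's hinge axis, which runs along the distributor's y, 6 mm off the panel at its upper edge.
- earbud_case: White earphone case, 46 x 60 x 24 mm high, loose on the distributor's front ledge. Origin: centre of its underside. Leave it alone.
- phone_on_box: Black phone, 150 x 72 x 9 mm, lying loose on the distributor's rear deck. Origin: centre of its underside. Leave it alone.
- usb_charger: White four-port USB charger, 62 x 62 x 28 mm high, loose on the distributor's rear deck. Origin: centre of its underside. Leave it alone.
- power_bank: Black power bank, 145 x 70 x 22 mm, loose on the table. Origin: centre of its underside. Leave it alone.
- speaker: Dark cylindrical speaker standing on end, 72 mm across, 175 mm high. Origin: centre of its underside. Leave it alone.
- phone_left: Black phone, 150 x 72 x 9 mm, flat on the table on the robot's left. Origin: centre of its underside. Leave it alone.
- phone_right: Black phone, 162 x 77 x 9 mm, flat on the table on the robot's right. Origin: centre of its underside. Leave it alone.
- tablet: Tablet, 170 x 245 x 9 mm, flat on the table. Origin: centre of its underside. Leave it alone.

How it is judged:
By the outcome, as a careful person would: the job done as asked, in the order asked, and still so for the second after the job is handed in, with the robot touching nothing.
It also fails if it takes over 58 s, if anything falls off the work surface, if the arm or the gripper's body presses on something with over 40 N, if the wrist force passes 120 N, or if a joint passes its speed limit or range.

## Robot

A 6-joint arm with a two-finger parallel gripper is mounted at the origin on the work surface. World frame = base frame: x ahead of the robot, y to its left, z up, the work surface at z = 0. Lengths are in m, angles in rad, forces in N, time in s.
With the tool pointing down it reaches from about 0.35 to 0.975 m from the base axis. Payload 4.9 kg.
Tool frame: the origin (TCP) lies between the finger pads; the fingertips stand 8 mm ahead of it and the grasp point (between the pads) lies 11 mm behind it; z points along the fingers, y is the direction in which the jaws open and shut (so a half turn about z gives the same grasp; the last joint's range is limited). The gripper opens to 85 mm and grips with 20 to 120 N. Pads are 22 mm wide; open, the fingers measure 114 mm over their backs; the gripper's body (76 mm by 85 mm) begins 54 mm behind the grasp point. The pads swing forward as they close: fully open they stand 13 mm farther back than shut.
Start: joints at [-1.275, 0.053, 1.613, -0, 1.476, -0.119], TCP at [0.252, -0.572, 0.239] pointing down, gripper open.
Joint ranges: [-3.01, 3.01], [-1.01, 2.22], [0.06, 2.58], [-1.02, 4.17], [0.09, 2.62], [-3.14, 3.14]. Speed limits (rad/s): [2.57, 2.57, 3.14, 3.14, 3.14, 3.14].

## Interface

Orientations are given as a unit quaternion [x, y, z, w].
In Python, from cell import * gives the robot as it stands.
- The arm moves only by the shell command python3 -m handwheel 'ROWS' [FORCE]. ROWS is JSON, one flat list of numbers, 7 for each row, row after row: the shift along the tool's x, y, z in m, then the turn, a rotation vector about the tool's x, y, z in degrees, then the opening, from 0 (shut) to 1 (fully open). In form: [x, y, z, ax, ay, az, gripper, x, y, z, ax, ay, az, gripper, ...]. A call has 1 to 12 rows; each row shifts and turns the commanded pose from where the row before left it, along the tool's axes as they then stand; what a row does not reach is not made up. A row lasts 1/12 s, in which the tool goes at most 41.7 mm and 7.16 degrees, less where a joint would pass 70% of its speed; a pose out of reach is approached as far as the arm can. A call is refused whole if a number of a shift passes 0.0417 or a number of a turn 7.16, either way. A call with a gripper value outside its range is refused whole. The fingers move at their own pace and stop on an object; FORCE is the grip in N (left out, the last holds). Time passes only in rows, so rows that do not move let the fingers close. It gives the time, the measured TCP pose, the force and the opening at its end, in the units of the state.
- state(): the state, without advancing time (a new reading comes with each control period).
- read_camera(name): name is "side" or "top" or "wrist"; returns a dict with "color" (420x560x3 uint8, blue, green, red), "depth" (420x560 float32, m along the optical axis (not along the pixel's ray), 0 where there is no reading), "K" (3x3 intrinsics, pixels), "dist" ([k1, k2, p1, p2, k3] as OpenCV has them; the pictures are not rectified), "T" (4x4, takes a point from camera to world coordinates). Camera axes: x right, y down, z forward; pixel columns grow to the right and rows downward; lengths in m; the calibration is good to about 2 mm. A picture is of the moment at which its call begins.
- sign_off(): hands the job in, once; it reports no verdict.
The state is a dict: "time_s": time; "joints": joint angles; "qd": joint speeds; "tau": joint torques, N m; "ee_pos": TCP position; "eef_rot": TCP orientation; "contact_force": force on the tool from outside, world axes, zero at the start; "moment": the same for the moment, N m; "finger_gap": opening from 0.0 (shut) to 1.0 (fully open).
Only numpy, scipy, OpenCV 4.12 (cv2) and the standard library are available. Lean on these libraries where they do the work, as an engineer would, in place of code of your own. Each camera call takes 0.05 s, during which the arm holds its last target. There are 200 camera calls.

## Working session

There is one attempt and no reset: what is moved stays moved. The work goes in short steps, Python scripts to look and compute and a shell command to move; the robot and the scene stay as the last step left them, time stands still between calls to the robot, and variables do not carry over. Pictures are saved under pics/ and viewed, about 8 in all and at most 12, crops included, and the job is handed in when it is done.

```bash
mkdir -p pics
cat > h.py <<'E'
from cell import *
import numpy as np, cv2
from scipy.spatial.transform import Rotation as R
def pts(c):
    h,w=c["depth"].shape
    u,v=np.meshgrid(np.arange(w),np.arange(h))
    n=cv2.undistortPoints(np.stack([u,v],-1).reshape(-1,1,2).astype(np.float32),c["K"],np.array(c["dist"])).reshape(h,w,2)
    d=c["depth"]; P=np.dstack([n*d[...,None],d])
    T=np.array(c["T"]); return P@T[:3,:3].T+T[:3,3]
E
python3 - <<'E'
from h import *
import pickle
for n in("top","side"):
    c=read_camera(n); cv2.imwrite(f"pics/{n}0.png",c["color"]); pickle.dump(c,open(n+"0.pkl","wb")); print(n,np.round(c["T"],3).tolist())
print(state())
E
```

```text
top [[-0.016, -0.992, 0.126, 0.39], [-1.0, 0.014, -0.02, 0.017], [0.018, -0.126, -0.992, 1.282], [0.0, 0.0, 0.0, 1.0]]
side [[-0.787, -0.425, 0.447, -0.229], [-0.617, 0.559, -0.554, 0.975], [-0.014, -0.712, -0.702, 1.378], [0.0, 0.0, 0.0, 1.0]]
{'time_s': 0.1, 'joints': array([-1.27502039e+00,  5.33433843e-02,  1.61416991e+00, -8.52134777e-06,
        1.47604751e+00, -1.18991725e-01]), 'qd': array([ 0.00061871, -0.00109273, -0.00263269, -0.00118887,  0.0012478 ,
        0.00139643]), 'tau': array([ 9.63926723e-04, -3.94901741e+01, -3.71363068e+01, -9.45578813e-05,
        3.94356539e-03,  5.01805062e-06]), 'ee_pos': array([ 0.25169726, -0.57145835,  0.2381455 ]), 'eef_rot': array([ 9.78572375e-01,  2.05900795e-01, -9.10959010e-05, -9.79859379e-04]), 'contact_force': array([ 0.46487365,  0.02384905, -0.52991237]), 'moment': array([ 0.06977923, -0.00185725,  0.01613235]), 'finger_gap': 1.0039259944312358}
```

View pics/top0.png

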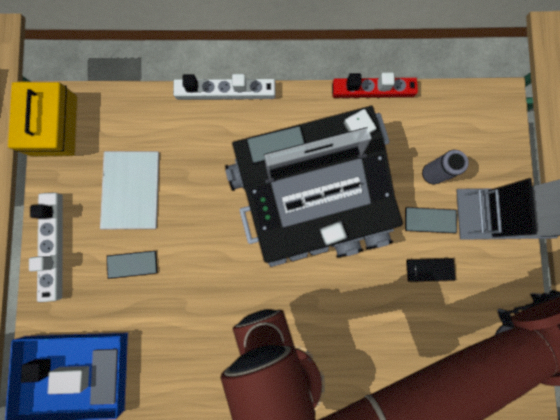

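View pics/side0.png

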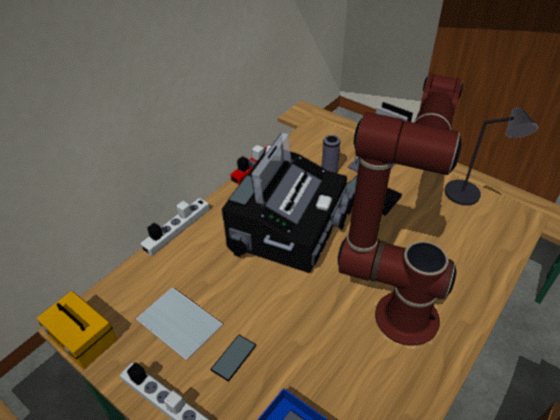

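Top view: distributor around (315,185), turned somewhat; breaker row from (285,203) to (362,183), cover standing at (265–370,150), case at (333,234). Now fit the pose.

Run:
```python
from h import *
import pickle
c=pickle.load(open("top0.pkl","rb")); P=pts(c); I=c["color"]
m=np.zeros(P.shape[:2],bool); m[90:275,215:410]=1
z=P[...,2]
for lo,hi in((.155,.177),(.203,.22),(.155,.22)):
    k=m&(z>lo)&(z<hi); k=cv2.morphologyEx(k.astype(np.uint8),cv2.MORPH_OPEN,np.ones((3,3)))>0
    r=cv2.minAreaRect((P[k][:,:2]*1000).astype(np.float32)); print(lo,hi,k.sum(),r, np.median(z[k]))
# panel plane: yaw from normal
k=m&(z>.17)&(z<.207); k[:170]=0;k[225:]=0;
q=P[k]
g=np.stack([np.ones(len(q)),q[:,0],q[:,1]],1)
w=np.ones(len(q))
for i in range(20):
    s=np.linalg.lstsq(g*w[:,None],q[:,2]*w,rcond=None)[0]; e=g@s-q[:,2]; w=1/np.sqrt(1+(e/.002)**2)
print("plane",s,"yaw",np.degrees(np.arctan2(s[2],s[1])),"tilt",np.arctan(np.hypot(s[1],s[2])))
# white breaker rows
wh=(I.min(2)>170)&m; wh[:170]=0;wh[218:]=0
r=cv2.minAreaRect((P[wh][:,:2]*1000).astype(np.float32)); print("white",wh.sum(),r)
cv2.imwrite("pics/crop0.png",cv2.resize(I[95:275,220:410],None,fx=4,fy=3.33,interpolation=cv2.INTER_CUBIC)[:600,:800])
```

```text
0.155 0.177 5229 ((569.298583984375, -110.18626403808594), (324.2387390136719, 428.95458984375), 14.424901008605957) 0.16610994719625682
0.203 0.22 4139 ((635.9485473632812, -78.61744689941406), (210.91555786132812, 399.8017578125), 14.655404090881348) 0.21086533509570993
0.155 0.22 14130 ((576.8644409179688, -108.19192504882812), (340.3877868652344, 428.2627868652344), 14.260727882385254) 0.1888627065026125
plane [0.01307333 0.3399577  0.0872762 ] yaw 14.39840322336982 tilt 0.3375493963630801
white 574 ((518.5169677734375, -68.24848937988281), (110.05990600585938, 289.3420104980469), 35.55744934082031)
```

View pics/crop0.png

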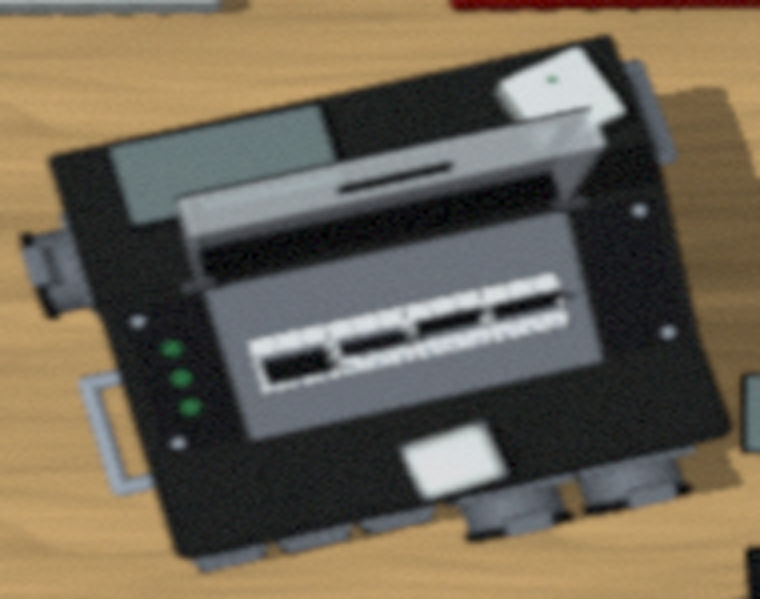

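Crop: toggles at about (297,365) looks down, (370,343) perhaps midway, (450,322) and (525,303) up. Check numerically.

Run:
```python
from h import *
import pickle
c=pickle.load(open("top0.pkl","rb")); P=pts(c); I=c["color"]
a=np.radians(14.5); X=np.array([np.cos(a),np.sin(a)]);Y=np.array([-X[1],X[0]])
cx=np.array([576.9,-108.2])@X; cy=np.array([635.9,-78.6])@Y
o=((cx+10)*X+cy*Y)/1000; print("origin",o)
m=np.zeros(P.shape[:2],bool); m[90:275,215:410]=1
d=P-[o[0],o[1],0]; x=d[...,:2]@X; y=d[...,:2]@Y; z=d[...,2]
t=.35; xs=x+.097; zs=z-.166
s=xs*np.cos(t)+zs*np.sin(t); n=-xs*np.sin(t)+zs*np.cos(t)
for nm,q in(("panel",n[m&(s>.005)&(s<.03)&(abs(y)<.1)]),("toparea",n[m&(s>.09)&(s<.115)&(abs(y)<.1)])): print(nm,np.median(q))
k=m&(s>.03)&(s<.1)&(abs(y)<.13)&(n<.05)
g=I.max(2)
# white extents
w=k&(I.min(2)>120)&(n>.002)
print("white y",np.percentile(y[w],[0,1,5,50,95,99,100]).round(4),"s",np.percentile(s[w],[1,5,50,95,99]).round(4))
for i in range(4):
    yc=(1.5-i)*.054
    kk=k&(abs(y-yc)<.02)
    print(i)
    for b in np.arange(.03,.1,.004):
        j=kk&(s>b)&(s<b+.004)
        if j.sum(): print("  s %.3f n %.4f max %.4f br %d"%(b+.002,np.median(n[j]),n[j].max(),np.median(g[j])))
# cover
k=m&(z>.25); q=np.stack([s[k]-.135,n[k]-.006],1)
print("cover",np.degrees(0),np.percentile(y[k],[0,2,98,100]).round(3),"r",np.hypot(*q.T).max(),"ang",np.percentile(np.arctan2(q[:,1],-q[:,0]),[1,25,50,75,99]).round(3),z[k].max(), "x",np.percentile(x[k],[1,50,99]).round(3))
for nm,lo,hi,xx in(("case",.18,.2,(-.18,-.1)),("charger",.23,.25,(.03,.2)),("phone",.218,.226,(.03,.2))):
    k=m&(z>lo)&(z<hi)&(x>xx[0])&(x<xx[1])
    print(nm,k.sum(),np.percentile(x[k],[2,98]).round(3),np.percentile(y[k],[2,98]).round(3))
```

```text
origin [ 0.58310501 -0.09225371]
panel 0.001707247806975991
toparea 0.0014966887128584072
white y [-0.1089 -0.1051 -0.096  -0.0041  0.1012  0.1086  0.1123] s [0.035  0.0384 0.0686 0.0822 0.0833]
0
  s 0.032 n 0.0008 max 0.0037 br 124
  s 0.036 n 0.0020 max 0.0054 br 153
  s 0.040 n 0.0059 max 0.0134 br 160
  s 0.044 n 0.0045 max 0.0083 br 120
  s 0.048 n 0.0197 max 0.0230 br 75
  s 0.052 n 0.0208 max 0.0263 br 26
  s 0.056 n 0.0159 max 0.0212 br 21
  s 0.060 n 0.0108 max 0.0154 br 31
  s 0.064 n 0.0058 max 0.0105 br 98
  s 0.068 n 0.0070 max 0.0089 br 172
  s 0.072 n 0.0065 max 0.0083 br 211
  s 0.076 n 0.0056 max 0.0097 br 220
  s 0.080 n 0.0056 max 0.0086 br 195
  s 0.084 n 0.0021 max 0.0075 br 136
  s 0.088 n 0.0017 max 0.0047 br 121
  s 0.092 n 0.0017 max 0.0041 br 121
  s 0.096 n 0.0024 max 0.0063 br 121
  s 0.100 n 0.0013 max 0.0050 br 122
1
  s 0.032 n 0.0004 max 0.0058 br 126
  s 0.036 n 0.0014 max 0.0044 br 156
  s 0.040 n 0.0054 max 0.0103 br 190
  s 0.044 n 0.0058 max 0.0094 br 207
  s 0.048 n 0.0058 max 0.0095 br 181
  s 0.052 n 0.0055 max 0.0084 br 109
  s 0.056 n 0.0212
[... 1314 characters left out ...]
 0.056 n 0.0064 max 0.0106 br 73
  s 0.060 n 0.0103 max 0.0140 br 27
  s 0.064 n 0.0161 max 0.0189 br 26
  s 0.068 n 0.0211 max 0.0246 br 64
  s 0.072 n 0.0069 max 0.0225 br 202
  s 0.076 n 0.0056 max 0.0091 br 219
  s 0.080 n 0.0053 max 0.0096 br 191
  s 0.084 n 0.0027 max 0.0084 br 130
  s 0.088 n 0.0015 max 0.0051 br 122
  s 0.092 n 0.0011 max 0.0048 br 121
  s 0.096 n 0.0014 max 0.0046 br 121
  s 0.100 n 0.0021 max 0.0055 br 122
cover 0.0 [-0.128 -0.124  0.155  0.155] r 1.0809282731149894 ang [1.746 2.051 2.12  2.197 2.643] 1.282449315546823 x [-0.16   0.052  0.071]
case 378 [-0.172 -0.127] [-0.03   0.028]
charger 645 [0.041 0.137] [-0.172  0.108]
phone 1827 [0.036 0.15 ] [-0.114  0.156]
```

The pose fits well (panel within about 1.5 mm). The toggle at dist y=+27 mm (second from the left) is the midway one; left is off, the right two are on. Cover at about 2.1 rad.

```bash
cat >> h.py <<'E'
O=np.array([.5831,-.0923,0]); A=R.from_euler("z",14.5,degrees=True)
def slope(s,y,n,t=.35):  # panel coords -> dist
    return np.array([-.097,y,.1675])+s*np.array([np.cos(t),0,np.sin(t)])+n*np.array([-np.sin(t),0,np.cos(t)])
def goal(tip,tilt):      # tip in dist axes; tilt: rad, tool z forward-down (0.35=square to panel)
    st=state(); Rc=R.from_quat(st["eef_rot"])
    Rt=A*R.from_euler("y",-tilt)*R.from_euler("x",180,degrees=True)
    p=A.apply(tip)+O-.008*Rt.apply([0,0,1])
    print("t",st["time_s"],"turn(tool,deg)",np.degrees((Rc.inv()*Rt).as_rotvec()).round(2),"then shift(new tool)",Rt.inv().apply(p-st["ee_pos"]).round(4),
      "shift(cur tool)",Rc.inv().apply(p-st["ee_pos"]).round(4),"F",st["contact_force"].round(2),"gap",round(st["finger_gap"],2),"world tgt",p.round(3))
def where():
    st=state(); Rc=R.from_quat(st["eef_rot"]); tip=A.inv().apply(st["ee_pos"]+.008*Rc.apply([0,0,1])-O)
    d=tip-[-.097,0,.1675]; t=.35
    print("t",round(st["time_s"],2),"tip dist",tip.round(4),"s,n",round(d[0]*np.cos(t)+d[2]*np.sin(t),4),round(-d[0]*np.sin(t)+d[2]*np.cos(t),4),"F dist",A.inv().apply(st["contact_force"]).round(2))
E
python3 -c "
from h import *
goal(slope(.084,.0285,.06),.35)"
```

```text
t 0.1 turn(tool,deg) [-1.73 20.01  9.15] then shift(new tool) [ 0.3827 -0.4094  0.1163] shift(cur tool) [ 0.4601 -0.3398 -0.0213] F [ 0.46  0.02 -0.53] gap 1.0 world tgt [ 0.536 -0.075  0.26 ]
```

```bash
python3 -m handwheel '[0,0,-0.025,-0.45,5,2.3,0, 0,0,-0.025,-0.45,5,2.3,0, 0,0,-0.025,-0.45,5,2.3,0, 0,0,-0.025,-0.45,5,2.3,0, 0.018,-0.02,0,0,0,0,0, 0.025,-0.028,0,0,0,0,0, 0.025,-0.028,0,0,0,0,0, 0.025,-0.028,0,0,0,0,0, 0.025,-0.028,0,0,0,0,0, 0.025,-0.028,0,0,0,0,0, 0.025,-0.028,0,0,0,0,0, 0.025,-0.028,0,0,0,0,0]' 40
python3 -c "
from h import *
goal(slope(.084,.0285,.06),.35)"
```

```text
time_s: 1.1
ee_pos: [0.3612, -0.3193, 0.4033]
eef_rot: [0.977, 0.124, 0.173, -0.021]
contact_force: [0.7, -0.1, 0.8]
finger_gap: -0.003
t 1.1 turn(tool,deg) [ 0.16  0.   -0.05] then shift(new tool) [ 0.1672 -0.1927  0.2134] shift(cur tool) [ 0.167  -0.1934  0.2129] F [ 0.73 -0.12  0.84] gap -0.0 world tgt [ 0.536 -0.075  0.26 ]
```

```bash
python3 -m handwheel '[0.02,-0.0242,0.01,0,0,0,0, 0.02,-0.0242,0.01,0,0,0,0, 0.02,-0.0242,0.01,0,0,0,0, 0.02,-0.0242,0.01,0,0,0,0, 0.02,-0.0242,0.02,0,0,0,0, 0.02,-0.0242,0.02,0,0,0,0, 0.02,-0.0242,0.02,0,0,0,0, 0.02,-0.0242,0.02,0,0,0,0, 0.008,0,0.025,0,0,0,0, 0,0,0.025,0,0,0,0, 0,0,0.02,0,0,0,0, 0,0,0,0,0,0,0]'
python3 - <<'E'
from h import *
goal(slope(.084,.0285,.06),.35)
c=read_camera("wrist"); cv2.imwrite("pics/w1.png",c["color"])
P=pts(c); d=A.inv().apply((P-O).reshape(-1,3)).reshape(P.shape)
# tripped toggle: points well off the panel
t=.35; q=d-[-.097,0,.1675]; s=q[...,0]*np.cos(t)+q[...,2]*np.sin(t); n=-q[...,0]*np.sin(t)+q[...,2]*np.cos(t)
ok=c["depth"]>0
for yc in(.081,.027,-.027,-.081):
    k=ok&(abs(d[...,1]-yc)<.03)&(s>.04)&(s<.08)&(n>.018)&(n<.028); print(yc,k.sum(),s[k].mean() if k.any() else 0,np.percentile(d[...,1][k],[1,99]) if k.any() else 0)
E
```

```text
time_s: 2.1
ee_pos: [0.527, -0.0766, 0.2757]
eef_rot: [0.978, 0.124, 0.169, -0.023]
contact_force: [-1.4, 0.2, -1.2]
finger_gap: 0.0
t 2.1 turn(tool,deg) [-0.17  0.47 -0.01] then shift(new tool) [0.0031 0.0007 0.0176] shift(cur tool) [0.0033 0.0008 0.0176] F [-1.45  0.18 -1.22] gap 0.0 world tgt [ 0.536 -0.075  0.26 ]
0.081 557 0.048378092862437286 [0.05773412 0.10208626]
0.027 290 0.05900338126617863 [0.00370929 0.04902212]
-0.027 590 0.06635183247940372 [-0.04978903 -0.00517112]
-0.081 599 0.0659324900303153 [-0.10390749 -0.05898487]
```

View pics/w1.png

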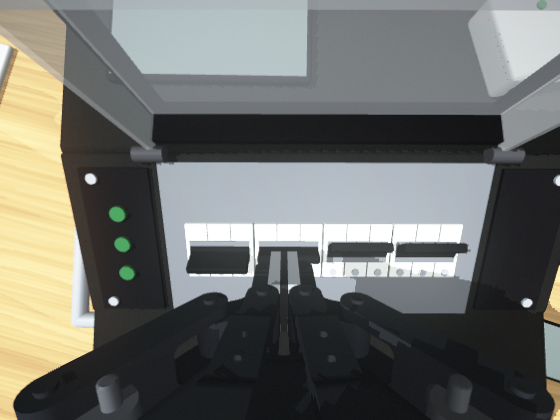

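Wrist view: toggles at y px 258 — left one off, second (250–320) midway just under the fingertips at (290,255), the right two on; matches. Descend uphill of the tripped toggle.

```bash
python3 -m handwheel '[0.0033,0.003,0.010,0,0,0,0, 0,0,0.010,0,0,0,0, 0,0,0.010,0,0,0,0, 0,0,0.010,0,0,0,0, 0,0,0.008,0,0,0,0, 0,0,0.006,0,0,0,0, 0,0,0.004,0,0,0,0, 0,0,0.003,0,0,0,0,0,0,0,0,0,0,0]'
python3 -c "
from h import *
where();goal(slope(.084,.026,.014),.35)"
```

```text
time_s: 2.9
ee_pos: [0.5527, -0.0752, 0.2252]
eef_rot: [0.977, 0.124, 0.173, -0.021]
contact_force: [0.5, 0.8, -0.3]
finger_gap: 0.0
t 2.9 tip dist [-0.0224  0.0242  0.2177] s,n 0.0872 0.0216 F dist [ 0.68  0.65 -0.32]
t 2.9 turn(tool,deg) [ 0.15  0.04 -0.  ] then shift(new tool) [-0.0033 -0.0018  0.0076] shift(cur tool) [-0.0032 -0.0018  0.0076] F [ 0.49  0.8  -0.32] gap 0.0 world tgt [ 0.552 -0.074  0.217]
```

```bash
python3 -m handwheel '[0,-0.0018,0.004,0,0,0,0, 0,0,0.0035,0,0,0,0, 0,0,0,0,0,0,0, -0.004,0,0,0,0,0,0, -0.004,0,0,0,0,0,0, -0.003,0,0,0,0,0,0, -0.002,0,0,0,0,0,0, -0.002,0,0,0,0,0,0, 0,0,0,0,0,0,0]'
python3 -c "
from h import *
where()"
```

```text
time_s: 3.65
ee_pos: [0.5411, -0.0766, 0.2139]
eef_rot: [0.977, 0.124, 0.173, -0.02]
contact_force: [0.3, 0.0, 0.3]
finger_gap: 0.001
t 3.65 tip dist [-0.034   0.0257  0.2064] s,n 0.0725 0.015 F dist [ 0.29 -0.06  0.35]
```

```bash
python3 -m handwheel '[-0.002,0,0,0,0,0,0, -0.002,0,0,0,0,0,0, 0,0,0,0,0,0,0]'
python3 -c "
from h import *
where()"
python3 -m handwheel '[-0.0015,0,0,0,0,0,0, -0.0015,0,0,0,0,0,0, 0,0,0,0,0,0,0]'
python3 -c "
from h import *
where()"
```

```text
time_s: 3.9
ee_pos: [0.5378, -0.0775, 0.213]
eef_rot: [0.977, 0.124, 0.174, -0.02]
contact_force: [1.2, 0.5, 2.1]
finger_gap: 0.001
t 3.9 tip dist [-0.0374  0.0256  0.2055] s,n 0.069 0.0153 F dist [1.3  0.14 2.13]
time_s: 4.15
ee_pos: [0.5347, -0.0783, 0.2115]
eef_rot: [0.977, 0.124, 0.173, -0.02]
contact_force: [0.7, 1.1, 3.2]
finger_gap: 0.004
t 4.15 tip dist [-0.0406  0.0257  0.204 ] s,n 0.0655 0.0149 F dist [0.91 0.92 3.21]
```

```bash
for i in 1 ; do python3 -m handwheel '[-0.0015,0,0,0,0,0,0, -0.001,0,0,0,0,0,0, 0,0,0,0,0,0,0]'; done
python3 -c "
from h import *
where()"
python3 -m handwheel '[-0.001,0,0,0,0,0,0, -0.001,0,0,0,0,0,0, 0,0,0,0,0,0,0]'
python3 - <<'E'
from h import *
where()
c=read_camera("wrist"); cv2.imwrite("pics/w2.png",c["color"][200:320,150:500])
E
```

```text
time_s: 4.4
ee_pos: [0.5329, -0.0787, 0.2107]
eef_rot: [0.977, 0.124, 0.174, -0.02]
contact_force: [3.8, 1.7, 0.8]
finger_gap: 0.003
t 4.4 tip dist [-0.0424  0.0257  0.2032] s,n 0.0635 0.0148 F dist [4.11 0.7  0.79]
time_s: 4.65
ee_pos: [0.5322, -0.079, 0.2112]
eef_rot: [0.976, 0.124, 0.175, -0.02]
contact_force: [7.2, 2.6, 1.6]
finger_gap: -0.0
t 4.65 tip dist [-0.0432  0.0256  0.2037] s,n 0.0629 0.0155 F dist [7.59 0.75 1.64]
```

View pics/w2.png

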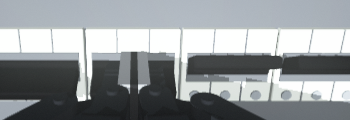

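Crop: the second toggle (90–180, 80) now appears level with the off one to its left. Push slightly more to be sure of the stop.

```bash
python3 -m handwheel '[-0.0015,0,0,0,0,0,0, -0.0015,0,0,0,0,0,0, 0,0,0,0,0,0,0]'
python3 -c "
from h import *
where()"
```

```text
time_s: 4.95
ee_pos: [0.5311, -0.0796, 0.212]
eef_rot: [0.976, 0.124, 0.178, -0.02]
contact_force: [11.9, 3.5, 2.7]
finger_gap: -0.0
t 4.95 tip dist [-0.0443  0.0253  0.2045] s,n 0.0622 0.0167 F dist [12.43  0.38  2.73]
```

12 N: hard stop. Retract and check.

```bash
python3 -m handwheel '[0.006,0,0,0,0,0,0, 0.008,0,0,0,0,0,0, 0,0,-0.01,0,0,0,0, 0,0,-0.015,0,0,0,0, 0,0,-0.015,0,0,0,0, -0.01,0,0,0,0,0,0, -0.015,0,0,0,0,0,0,-0.015,0,0,0,0,0,0,-0.01,0,0,0,0,0,0, 0,0,0,0,0,0,0]'
cat >> h.py <<'E'
def toggles(cam):
    c=read_camera(cam); P=pts(c); d=A.inv().apply((P-O).reshape(-1,3)).reshape(P.shape)
    t=.35; q=d-[-.097,0,.1675]; s=q[...,0]*np.cos(t)+q[...,2]*np.sin(t); n=-q[...,0]*np.sin(t)+q[...,2]*np.cos(t)
    ok=c["depth"]>0
    for yc in(.081,.027,-.027,-.081):
        k=ok&(abs(d[...,1]-yc)<.03)&(s>.035)&(s<.085)&(n>.017)&(n<.026)&(c["color"].max(2)<90); print(yc,k.sum(),np.percentile(s[k],[5,50,95]).round(4) if k.any() else 0)
    return c
E
python3 -c "
from h import *
where();goal(slope(.026,.026,.014),.35)
toggles('top');toggles('wrist')"
```

```text
time_s: 5.78
ee_pos: [0.4798, -0.0918, 0.2317]
eef_rot: [0.977, 0.123, 0.171, -0.021]
contact_force: [0.4, -0.3, -0.4]
finger_gap: 0.001
t 5.78 tip dist [-0.0972  0.0263  0.2242] s,n 0.0193 0.0533 F dist [ 0.3  -0.43 -0.42]
t 5.7833 turn(tool,deg) [ 0.12  0.17 -0.1 ] then shift(new tool) [0.0067 0.0003 0.0393] shift(cur tool) [0.0068 0.0002 0.0393] F [ 0.4  -0.34 -0.42] gap 0.0 world tgt [ 0.499 -0.087  0.197]
0.081 37 [0.0485 0.0516 0.0545]
0.027 35 [0.0479 0.0518 0.0556]
-0.027 28 [0.0645 0.0674 0.069 ]
-0.081 26 [0.0644 0.0672 0.0688]
0.081 916 [0.0444 0.0484 0.0513]
0.027 971 [0.0436 0.048  0.0512]
-0.027 957 [0.0612 0.065  0.0683]
-0.081 1034 [0.0611 0.0649 0.0683]
```

Toggle matches the off neighbour. Now below it and push up.

```bash
python3 -m handwheel '[0.0067,0,0.01,0,0,0,0, 0,0,0.01,0,0,0,0, 0,0,0.008,0,0,0,0, 0,0,0.006,0,0,0,0, 0,0,0.004,0,0,0,0, 0,0,0,0,0,0,0]'
python3 -c "
from h import *
where()"
python3 -m handwheel '[0.004,0,0,0,0,0,0, 0.004,0,0,0,0,0,0, 0.003,0,0,0,0,0,0, 0.003,0,0,0,0,0,0, 0.003,0,0,0,0,0,0, 0.003,0,0,0,0,0,0, 0.002,0,0,0,0,0,0, 0,0,0,0,0,0,0]'
python3 -c "
from h import *
where()"
```

```text
time_s: 6.38
ee_pos: [0.5002, -0.0865, 0.1989]
eef_rot: [0.977, 0.124, 0.172, -0.021]
contact_force: [-0.5, 1.7, 0.6]
finger_gap: 0.003
t 6.38 tip dist [-0.0761  0.0263  0.1914] s,n 0.0279 0.0152 F dist [-0.03  1.8   0.61]
time_s: 7.05
ee_pos: [0.522, -0.0821, 0.2104]
eef_rot: [0.977, 0.124, 0.174, -0.02]
contact_force: [-0.8, -0.4, -0.2]
finger_gap: -0.002
t 7.05 tip dist [-0.0539  0.0252  0.2029] s,n 0.0527 0.0185 F dist [-0.89 -0.21 -0.18]
```

```bash
python3 -m handwheel '[0.0015,-0.0007,0.0015,0,0,0,0, 0.0015,0,0.001,0,0,0,0, 0,0,0,0,0,0,0]'
python3 -c "
from h import *
where()"
python3 -m handwheel '[0.0015,0,0,0,0,0,0, 0.0015,0,0,0,0,0,0, 0,0,0,0,0,0,0]'
python3 -c "
from h import *
where()"
python3 -m handwheel '[0.001,0,0,0,0,0,0, 0.001,0,0,0,0,0,0, 0,0,0,0,0,0,0]'
python3 -c "
from h import *
where()"
```

```text
time_s: 7.3
ee_pos: [0.5233, -0.0807, 0.2075]
eef_rot: [0.977, 0.124, 0.171, -0.02]
contact_force: [-11.1, -1.1, 8.6]
finger_gap: -0.001
t 7.3 tip dist [-0.0523  0.0261  0.1999] s,n 0.0532 0.0151 F dist [-11.03   1.69   8.55]
time_s: 7.55
ee_pos: [0.5238, -0.0806, 0.2075]
eef_rot: [0.978, 0.125, 0.168, -0.02]
contact_force: [-24.0, -5.1, 13.5]
finger_gap: -0.005
t 7.55 tip dist [-0.0519  0.0262  0.1999] s,n 0.0535 0.015 F dist [-24.51   1.04  13.51]
time_s: 7.8
ee_pos: [0.524, -0.0806, 0.2075]
eef_rot: [0.978, 0.125, 0.165, -0.02]
contact_force: [-30.2, -6.9, 16.5]
finger_gap: 0.006
t 7.8 tip dist [-0.0516  0.0261  0.2   ] s,n 0.0537 0.015 F dist [-30.95   0.91  16.46]
```

Hard stop (30 N). Retract downhill, lift, check.

```bash
python3 -m handwheel '[-0.006,0,0,0,0,0,0, -0.008,0,0,0,0,0,0, -0.008,0,0,0,0,0,0, 0,0,-0.015,0,0,0,0, 0,0,-0.025,0,0,0,0, 0,0,-0.025,0,0,0,0, 0,0,-0.025,0,0,0,0, -0.02,0,-0.03,0,0,0,0, -0.02,0,-0.03,0,0,0,0, 0,0,0,0,0,0,0]'
python3 - <<'E'
from h import *
where()
toggles('wrist'); c=toggles('top')
P=pts(c); d=A.inv().apply((P-O).reshape(-1,3)).reshape(P.shape)
k=(c["depth"]>0)&(d[...,2]>.26)&(d[...,2]<.4)&(d[...,0]>.0)&(d[...,0]<.15)&(abs(d[...,1])<.15)
q=d[k]
for lo in np.arange(.26,.37,.01):
    j=(q[:,2]>lo)&(q[:,2]<=lo+.01)
    if j.sum()>3: print(round(lo,2),j.sum(),np.percentile(q[j,0],[5,50,95]).round(4),np.percentile(q[j,1],[5,95]).round(3))
for th in(1.75,1.85,1.95,2.05,2.15):
    t=.35;D=-np.cos(th)*np.array([np.cos(t),np.sin(t)])+np.sin(th)*np.array([-np.sin(t),np.cos(t)]); N=np.array([D[1],-D[0]])
    h=np.array([-.097,.1675])+.135*np.array([np.cos(t),np.sin(t)])+.006*np.array([-np.sin(t),np.cos(t)])
    print(th,"hinge",h.round(3),"edge",(h+.119*D+.031*N).round(4),"tab end",(h+.137*D+.031*N).round(4))
E
```

```text
time_s: 8.63
ee_pos: [0.4211, -0.1074, 0.3336]
eef_rot: [0.976, 0.123, 0.176, -0.017]
contact_force: [0.3, -0.2, 1.0]
finger_gap: -0.002
t 8.63 tip dist [-0.1578  0.0258  0.3261] s,n -0.0027 0.1698 F dist [ 0.22 -0.24  0.96]
0.081 361 [0.0439 0.0478 0.0505]
0.027 412 [0.0609 0.0646 0.0683]
-0.027 388 [0.0609 0.0638 0.0675]
-0.081 408 [0.0601 0.0639 0.0676]
0.081 36 [0.0484 0.052  0.0551]
0.027 29 [0.0647 0.0678 0.0697]
-0.027 26 [0.0648 0.0673 0.0691]
-0.081 27 [0.0639 0.0671 0.0689]
0.26 12 [0.0337 0.0462 0.0579] [-0.124  0.127]
0.27 17 [0.0342 0.0401 0.0516] [-0.126  0.127]
0.28 9 [0.0353 0.0424 0.0498] [-0.124  0.127]
0.29 9 [0.0358 0.04   0.0534] [-0.126  0.127]
0.3 10 [0.0367 0.0397 0.0576] [-0.125  0.127]
0.31 11 [0.0374 0.0396 0.0503] [-0.124  0.127]
0.32 6 [0.0381 0.0394 0.0572] [-0.125  0.127]
0.33 156 [0.0407 0.0644 0.0712] [-0.12   0.119]
0.34 1173 [0.0409 0.0546 0.0689] [-0.114  0.115]
0.35 61 [0.0466 0.0485 0.0511] [-0.03   0.032]
1.75 hinge [0.028 0.219] edge [0.0381 0.342 ] tab end [0.035  0.3597]
1.85 hinge [0.028 0.219] edge [0.0503 0.3403] tab end [0.049  0.3583]
1.95 hinge [0.028 0.219] edge [0.0622 0.3375] tab end [0.0627 0.3555]
2.05 hinge [0.028 0.219] edge [0.0738 0.3334] tab end [0.0762 0.3513]
2.15 hinge [0.028 0.219] edge [0.085  0.3283] tab end [0.0891 0.3458]
```

All toggles right (a on, b, c on, d off). Cover edge at dist x≈0.041–0.070, z≈0.345, tab to 0.36 (≈1.97 rad). Go over and behind it with the tool vertical.

```bash
python3 -c "
from h import *
goal(np.array([-.12,0,.42]),0)"
python3 -m handwheel '[0,0,-0.025,0,-5,0,0, 0,0,-0.025,0,-5,0,0, 0,0,-0.025,0,-5,0,0, 0,0,-0.015,0,-5,0,0, 0,0,0,0,0,0,0]'
python3 -c "
from h import *
where();goal(np.array([.108,0,.42]),0)"
```

```text
t 8.7333 turn(tool,deg) [  0.3  -20.18  -0.1 ] then shift(new tool) [ 0.0394  0.0266 -0.0991] shift(cur tool) [ 0.0712  0.027  -0.0793] F [ 1.07  0.35 -0.28] gap 0.0 world tgt [ 0.467 -0.122  0.428]
time_s: 9.15
ee_pos: [0.4046, -0.1105, 0.4165]
eef_rot: [0.992, 0.127, 0.0, 0.002]
contact_force: [1.3, -0.0, -0.3]
finger_gap: 0.001
t 9.15 tip dist [-0.1774  0.0271  0.4085] s,n 0.0071 0.2539 F dist [ 1.21 -0.36 -0.3 ]
t 9.15 turn(tool,deg) [ 0.19 -0.    0.13] then shift(new tool) [ 0.2854  0.0271 -0.0115] shift(cur tool) [ 0.2853  0.0278 -0.0114] F [ 1.26 -0.05 -0.3 ] gap 0.0 world tgt [ 0.688 -0.065  0.428]
```

```bash
python3 -m handwheel '[0,0,-0.0115,0,0,0,0, 0.02,0.0027,0,0,0,0,0, 0.03,0.0027,0,0,0,0,0, 0.03,0.0027,0,0,0,0,0, 0.03,0.0027,0,0,0,0,0, 0.03,0.0027,0,0,0,0,0, 0.03,0.0027,0,0,0,0,0, 0.03,0.0027,0,0,0,0,0, 0.03,0.0027,0,0,0,0,0, 0.03,0.0027,0,0,0,0,0, 0.025,0.0027,0,0,0,0,0, 0,0,0,0,0,0,0]'
python3 -c "
from h import *
where();goal(np.array([.108,0,.318]),0)"
```

```text
time_s: 10.15
ee_pos: [0.6872, -0.0654, 0.4217]
eef_rot: [0.992, 0.126, -0.002, -0.0]
contact_force: [-1.1, -0.1, -0.9]
finger_gap: -0.001
t 10.15 tip dist [0.1075 0.     0.4137] s,n 0.2765 0.1611 F dist [-1.06  0.19 -0.95]
t 10.15 turn(tool,deg) [-0.06  0.19  0.01] then shift(new tool) [0.0005 0.     0.0957] shift(cur tool) [0.0008 0.0001 0.0957] F [-1.07 -0.08 -0.95] gap -0.0 world tgt [ 0.688 -0.065  0.326]
```

```bash
python3 -m handwheel '[0,0,0.02,0,0,0,0, 0,0,0.025,0,0,0,0, 0,0,0.025,0,0,0,0, 0,0,0.015,0,0,0,0, 0,0,0.01,0,0,0,0, -0.008,0,0,0,0,0,0, -0.008,0,0,0,0,0,0, -0.005,0,0,0,0,0,0, 0,0,0,0,0,0,0]'
python3 - <<'E'
from h import *
where()
c=read_camera("side"); cv2.imwrite("pics/s2.png",cv2.resize(c["color"][80:280,200:440],None,fx=3,fy=3,interpolation=cv2.INTER_CUBIC))
E
```

```text
time_s: 10.9
ee_pos: [0.6643, -0.072, 0.3351]
eef_rot: [0.992, 0.125, 0.003, 0.002]
contact_force: [0.4, -0.4, 0.5]
finger_gap: -0.001
t 10.9 tip dist [ 0.0837 -0.0007  0.3271] s,n 0.2245 0.0879 F dist [ 0.31 -0.53  0.46]
```

View pics/s2.png

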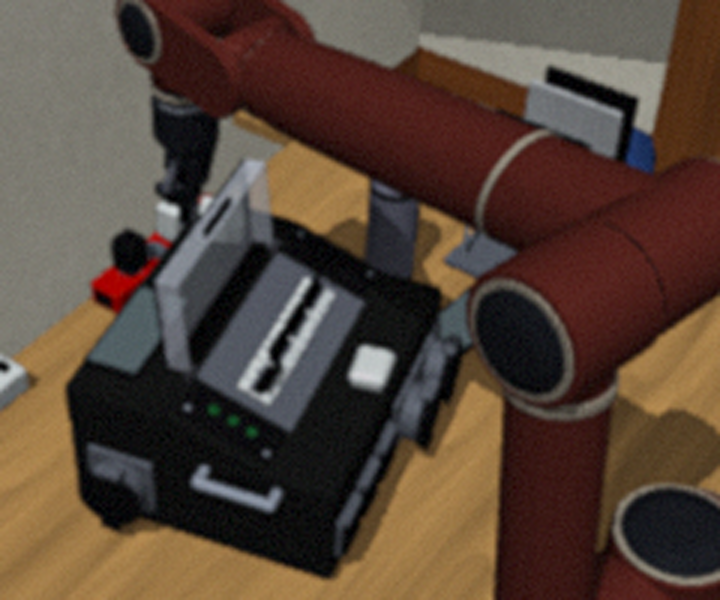

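Side view: fingers are behind the upright cover at (180,190), nothing else touched. Work out the closing arc in tool axes.

```bash
cat > arc.py <<'E'
from h import *
import sys
def pose(th,r=.108,w=.008,t=.35):
    D=-np.cos(th)*np.array([np.cos(t),np.sin(t)])+np.sin(th)*np.array([-np.sin(t),np.cos(t)]); N=np.array([D[1],-D[0]])
    h=np.array([.0277,.2194]); C=h+r*D+.031*N
    tilt=np.interp(th,[.2,1.3],[.35,0])
    Rt=A*R.from_euler("y",-tilt)*R.from_euler("x",180,degrees=True)
    tip=np.array([C[0],0,C[1]])+w*A.inv().apply(Rt.apply([1,0,0]))
    return A.apply(tip)+O-.008*Rt.apply([0,0,1]),Rt
st=state(); p,Rc=st["ee_pos"],R.from_quat(st["eef_rot"])
where()
for th in eval(sys.argv[1]):
    p2,R2=pose(th); print(round(th,2),Rc.inv().apply(p2-p).round(4),np.degrees((Rc.inv()*R2).as_rotvec()).round(2)); p,Rc=p2,R2
E
python3 arc.py 'np.arange(1.95,0.49,-.08)'
```

```text
t 10.95 tip dist [ 0.0842 -0.0007  0.3269] s,n 0.2248 0.0876 F dist [-0.35 -0.56  0.27]
1.95 [-0.0143 -0.0006  0.0004] [ 0.27 -0.27 -0.09]
1.87 [-0.0087 -0.     -0.0024] [0. 0. 0.]
1.79 [-0.0088  0.     -0.0017] [0. 0. 0.]
1.71 [-0.0089 -0.     -0.001 ] [0. 0. 0.]
1.63 [-0.009   0.     -0.0003] [0. 0. 0.]
1.55 [-0.009   0.      0.0005] [0. 0. 0.]
1.47 [-0.0089  0.      0.0012] [0. 0. 0.]
1.39 [-0.0088 -0.      0.0019] [0. 0. 0.]
1.31 [-0.0086 -0.      0.0026] [0. 0. 0.]
1.23 [-0.0086 -0.      0.0031] [ 0.    1.28 -0.  ]
1.15 [-0.0084  0.      0.0035] [-0.    1.46  0.  ]
1.07 [-0.0082  0.      0.004 ] [ 0.    1.46 -0.  ]
0.99 [-0.0079  0.      0.0044] [-0.    1.46  0.  ]
0.91 [-0.0077 -0.      0.0048] [0.   1.46 0.  ]
0.83 [-0.0074  0.      0.0052] [ 0.    1.46 -0.  ]
0.75 [-0.0071 -0.      0.0056] [0.   1.46 0.  ]
0.67 [-0.0067  0.      0.006 ] [-0.    1.46  0.  ]
0.59 [-0.0064  0.      0.0063] [-0.    1.46  0.  ]
0.51 [-0.006  -0.      0.0066] [ 0.    1.46 -0.  ]
```

```bash
python3 -m handwheel '[-0.007,-0.0006,0,0,0,0,0, -0.007,0,0,0,0,0,0, -0.0087,0,-0.0024,0,0,0,0, -0.0088,0,-0.0017,0,0,0,0, -0.0089,0,-0.001,0,0,0,0, -0.009,0,-0.0003,0,0,0,0, -0.009,0,0.0005,0,0,0,0, 0,0,0,0,0,0,0]'
python3 arc.py 'np.arange(1.55,0.6,-.08)'
```

```text
time_s: 11.62
ee_pos: [0.6062, -0.086, 0.3371]
eef_rot: [0.992, 0.125, 0.0, 0.002]
contact_force: [0.5, 0.3, 0.3]
finger_gap: 0.004
t 11.62 tip dist [2.400e-02 3.000e-04 3.291e-01] s,n 0.169 0.1103 F dist [0.59 0.21 0.27]
1.55 [ 0.0015  0.0003 -0.0022] [ 0.17  0.02 -0.11]
1.47 [-0.0089 -0.      0.0012] [0. 0. 0.]
1.39 [-0.0088 -0.      0.0019] [0. 0. 0.]
1.31 [-0.0086  0.      0.0026] [0. 0. 0.]
1.23 [-0.0086 -0.      0.0031] [ 0.    1.28 -0.  ]
1.15 [-0.0084  0.      0.0035] [-0.    1.46  0.  ]
1.07 [-0.0082  0.      0.004 ] [ 0.    1.46 -0.  ]
0.99 [-0.0079 -0.      0.0044] [-0.    1.46  0.  ]
0.91 [-0.0077  0.      0.0048] [0.   1.46 0.  ]
0.83 [-0.0074  0.      0.0052] [ 0.    1.46 -0.  ]
0.75 [-0.0071 -0.      0.0056] [0.   1.46 0.  ]
0.67 [-0.0067 -0.      0.006 ] [0.   1.46 0.  ]
```

```bash
python3 -m handwheel '[-0.0089,0,-0.001,0,0,0,0, -0.0088,0,0.002,0,0,0,0, -0.0086,0,0.0026,0,0,0,0, 0,0,0,0,0,0,0]'
python3 - <<'E'
from h import *
where()
c=read_camera("side"); cv2.imwrite("pics/s3.png",cv2.resize(c["color"][80:280,200:440],None,fx=3,fy=3,interpolation=cv2.INTER_CUBIC))
E
```

```text
time_s: 11.95
ee_pos: [0.581, -0.0924, 0.3329]
eef_rot: [0.992, 0.125, -0.0, 0.001]
contact_force: [-0.3, -0.2, 0.3]
finger_gap: 0.002
t 11.95 tip dist [-0.0021  0.0004  0.3249] s,n 0.1431 0.1153 F dist [-0.33 -0.15  0.34]
```

View pics/s3.png

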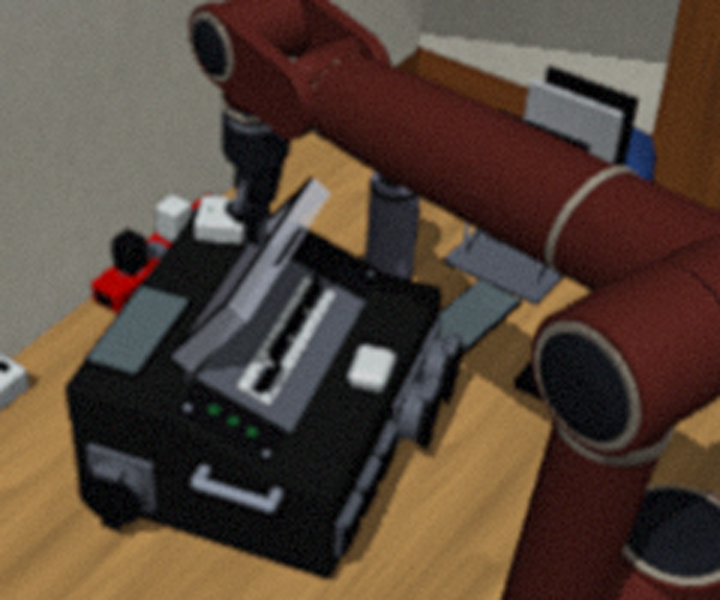

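Cover follows the finger (free edge now near (290,230)). Continue the arc.

```bash
python3 -m handwheel '[-0.0086,0,0.0031,0,1.28,0,0, -0.0084,0,0.0035,0,1.46,0,0, -0.0082,0,0.004,0,1.46,0,0, -0.0079,0,0.0044,0,1.46,0,0, -0.0077,0,0.0048,0,1.46,0,0, -0.0074,0,0.0052,0,1.46,0,0, -0.0071,0,0.0056,0,1.46,0,0, 0,0,0,0,0,0,0]'
python3 arc.py 'np.arange(.75,-0.03,-.08)'
```

```text
time_s: 12.67
ee_pos: [0.5301, -0.1053, 0.2974]
eef_rot: [0.988, 0.125, 0.086, -0.01]
contact_force: [-0.3, -0.3, -0.9]
finger_gap: 0.002
t 12.67 tip dist [-0.0532  0.0006  0.2896] s,n 0.083 0.0996 F dist [-0.31 -0.19 -0.89]
0.75 [ 0.0017  0.0007 -0.0016] [ 0.12  0.04 -0.09]
0.67 [-0.0067  0.      0.006 ] [0.   1.46 0.  ]
0.59 [-0.0064  0.      0.0063] [-0.    1.46  0.  ]
0.51 [-0.006   0.      0.0066] [ 0.    1.46 -0.  ]
0.43 [-0.0057  0.      0.0069] [-0.    1.46  0.  ]
0.35 [-0.0053 -0.      0.0072] [0.   1.46 0.  ]
0.27 [-0.0048  0.      0.0075] [0.   1.46 0.  ]
0.19 [-0.0044  0.      0.0078] [0.   1.28 0.  ]
0.11 [-0.0037 -0.      0.0082] [0. 0. 0.]
0.03 [-0.0031  0.      0.0084] [0. 0. 0.]
```

```bash
python3 -m handwheel '[-0.005,0,0.005,0,1.46,0,0, -0.0064,0,0.0063,0,1.46,0,0, -0.006,0,0.0066,0,1.46,0,0, -0.0057,0,0.0069,0,1.46,0,0, -0.0053,0,0.0072,0,1.46,0,0, -0.0048,0,0.0075,0,1.46,0,0, -0.0044,0,0.0078,0,1.28,0,0, -0.0037,0,0.006,0,0,0,0, 0,0,0,0,0,0,0]'
python3 arc.py 'np.arange(.11,-0.1,-.04)'
```

```text
time_s: 13.42
ee_pos: [0.506, -0.1116, 0.2354]
eef_rot: [0.977, 0.124, 0.172, -0.021]
contact_force: [0.0, -0.8, -0.2]
finger_gap: 0.0
t 13.42 tip dist [-0.0767  0.0006  0.2279] s,n 0.0398 0.0497 F dist [-0.18 -0.73 -0.2 ]
0.11 [-0.0008  0.0006  0.0011] [ 0.08  0.1  -0.05]
0.07 [-0.0016  0.      0.0042] [0. 0. 0.]
0.03 [-0.0015  0.      0.0043] [0. 0. 0.]
-0.01 [-0.0013  0.      0.0043] [0. 0. 0.]
-0.05 [-0.0011 -0.      0.0044] [0. 0. 0.]
-0.09 [-0.0009  0.      0.0044] [0. 0. 0.]
```

```bash
python3 -m handwheel '[-0.0016,0,0.004,0,0,0,0, -0.0015,0,0.004,0,0,0,0, -0.001,0,0.003,0,0,0,0, 0,0,0.002,0,0,0,0, 0,0,0,0,0,0,0]'
python3 -c "
from h import *
where()"
python3 -m handwheel '[0,0,0.0015,0,0,0,0, 0,0,0.0015,0,0,0,0, 0,0,0,0,0,0,0]'
python3 -c "
from h import *
where()"
```

```text
time_s: 13.83
ee_pos: [0.5075, -0.1115, 0.2231]
eef_rot: [0.977, 0.124, 0.173, -0.021]
contact_force: [0.2, 0.6, -0.4]
finger_gap: 0.001
t 13.83 tip dist [-0.0753  0.0003  0.2156] s,n 0.0369 0.0377 F dist [ 0.31  0.52 -0.4 ]
time_s: 14.08
ee_pos: [0.5086, -0.1115, 0.2215]
eef_rot: [0.977, 0.124, 0.174, -0.02]
contact_force: [-3.0, -0.1, 3.7]
finger_gap: -0.001
t 14.08 tip dist [-0.0742  0.      0.214 ] s,n 0.0373 0.0358 F dist [-2.9   0.67  3.67]
```

```bash
python3 -m handwheel '[0,0,0.0015,0,0,0,0, 0,0,0.0015,0,0,0,0, 0,0,0.001,0,0,0,0, 0,0,0,0,0,0,0]'
python3 -c "
from h import *
where()"
```

```text
time_s: 14.42
ee_pos: [0.5088, -0.1116, 0.2213]
eef_rot: [0.977, 0.125, 0.172, -0.02]
contact_force: [-23.8, 1.4, 22.8]
finger_gap: 0.002
t 14.42 tip dist [-7.400e-02 -1.000e-04  2.138e-01] s,n 0.0375 0.0356 F dist [-22.7    7.27  22.82]
```

Hard stop at n≈35.6 mm with 32 N: shut. Retract and verify.

```bash
python3 -m handwheel '[0,0,-0.005,0,0,0,0, 0,0,-0.01,0,0,0,0, 0,0,-0.02,0,0,0,0, 0,0,-0.03,0,0,0,0, 0,0,-0.03,0,0,0,0, -0.02,0,-0.03,0,0,0,0, -0.03,0.0,-0.02,0,0,0,0, -0.03,0.02,0,0,0,0,0, -0.03,0.02,0,0,0,0,0, -0.03,0.02,0,0,0,0,0, 0,0,0,0,0,0,0]'
python3 - <<'E'
from h import *
where()
c=toggles('wrist'); cv2.imwrite("pics/w4.png",c["color"])
c=toggles('top'); cv2.imwrite("pics/t4.png",cv2.resize(c["color"][95:275,220:410],None,fx=4,fy=3.33,interpolation=cv2.INTER_CUBIC)[:600,:800])
P=pts(c); d=A.inv().apply((P-O).reshape(-1,3)).reshape(P.shape)
t=.35; q=d-[-.097,0,.1675]; s=q[...,0]*np.cos(t)+q[...,2]*np.sin(t); n=-q[...,0]*np.sin(t)+q[...,2]*np.cos(t)
for a in np.arange(.0,.14,.01):
    k=(c["depth"]>0)&(abs(d[...,1])<.12)&(s>a)&(s<a+.01)&(n>.028)&(n<.06); print(round(a,2),k.sum(),np.median(n[k]).round(4) if k.any() else 0)
E
```

```text
time_s: 15.33
ee_pos: [0.3455, -0.2178, 0.3026]
eef_rot: [0.978, 0.119, 0.172, -0.02]
contact_force: [0.1, 0.1, -0.8]
finger_gap: -0.0
t 15.33 tip dist [-0.2588 -0.0621  0.2951] s,n -0.1082 0.1753 F dist [ 0.09  0.03 -0.79]
0.081 0 0
0.027 0 0
-0.027 0 0
-0.081 0 0
0.081 0 0
0.027 0 0
-0.027 0 0
-0.081 0 0
0.0 59 0.0365
0.01 323 0.037
0.02 349 0.0358
0.03 328 0.0353
0.04 330 0.0352
0.05 342 0.0352
0.06 330 0.0353
0.07 346 0.0348
0.08 334 0.035
0.09 346 0.0355
0.1 341 0.0353
0.11 346 0.0351
0.12 347 0.0371
0.13 203 0.0361
0.14 0 0
```

View pics/w4.png

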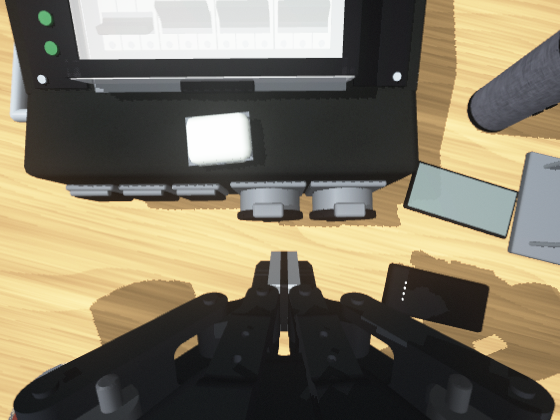

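View pics/t4.png

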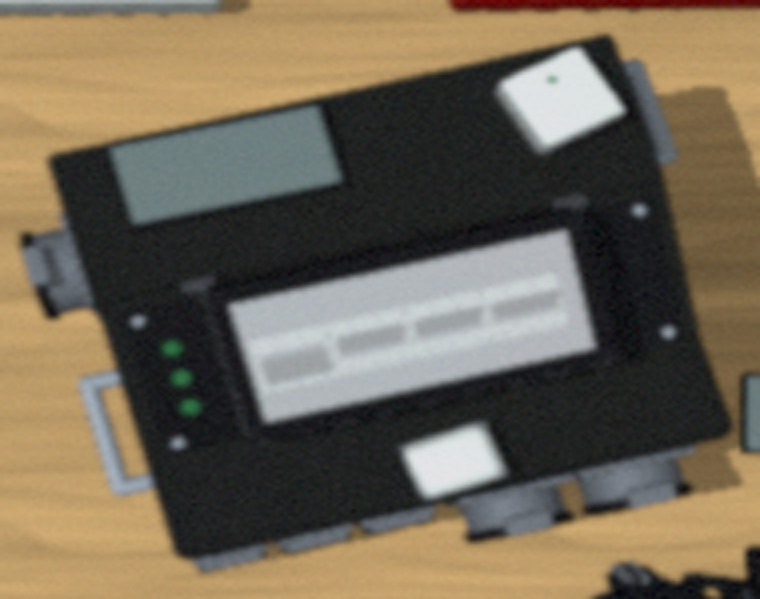

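The cover is shut and parallel to the panel (35–37 mm off it). The case at (453,460), charger at (563,98) and phone at (225,165) haven't moved.

```bash
python3 -c "
from h import *
where(); print(sign_off())"
```

```text
t 15.43 tip dist [-0.2553 -0.0601  0.2971] s,n -0.1042 0.176 F dist [-0.51  0.15  0.77]
the job is handed in; nothing more can be done
None
```

The job is done and handed in at about 15.4 s. The tripped breaker was the second from the left. I pushed its toggle down to the stop, then up to the stop, and then pushed the clear cover shut.

- **Toggle down:** it met the stop at about 12 N. The cameras then showed it level with the neighbour that is off.
- **Toggle up:** it met the stop at about 30 N. The cameras then showed it level with the two that are on. The other three toggles were unchanged at that point, before the cover was shut.
- **Cover:** it met its stop at about 32 N. The depth image shows its face lying parallel to the panel, 35–37 mm off it, which fits fully shut.
- **Surroundings:** in the last pictures the earphone case, charger and phone on the distributor were where they started. The arm was clear of everything.

No check failed. The toggles could not be measured again once the cover was shut, because no depth points came through it. By eye they still looked right through the clear cover. I did not compare the loose things on the table with their starting positions, but no move went near them.

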